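# Change the sample basket under the magnifier lamp

## Task

Change the sample for viewing: first lift the finished steel basket by its handle out of the white dish and stand it in the green drain tray; next lift the orange lid off its jar by the ring and lay it, ring up, centred on the round cork mat; then lift the orange basket by its handle out of that jar and stand it in the white dish. Lift everything clear and set it down without dropping or tipping it, leave the open jar standing where it is, and do not disturb the wash bottles or the blue-lidded jar.

Things in the scene. Friction and masses are not known exactly. Their poses are not given: they have to be found in the camera images.
- old_basket_center (a point): finished steel mesh basket, 70 mm across, wall 50 mm high, with fixed arch handle 112 mm high in all, 0.12 kg. Handle top: level round bar 10 mm thick, straight for 36 mm, its centre 51 mm above this point, running along the point's x axis. Point: on the upright axis (z), half-way up, 56 mm above the underside. It starts standing in the white dish.
- new_basket_center (a point): orange mesh basket, 70 mm across, wall 50 mm high, with fixed arch handle 112 mm high in all, 0.12 kg. Handle top: level round bar 10 mm thick, straight for 36 mm, its centre 51 mm above this point, running along the point's x axis. Point: on the upright axis (z), half-way up, 56 mm above the underside. Starts in the jar under the orange lid, up to 10 mm off its axis, bar 10 mm below the rim.
- lid_center (a point): orange lid: loose disc 128 mm across, 8 mm thick, with a fixed upright ring on top, 54 mm wide; 51 mm high in all, 0.09 kg. Ring top: level round bar 10 mm thick, straight for 26 mm, over the lid's centre, its centre 46 mm above the underside, running along this point's x axis. Point: on the axis (z), half-way up, 25.5 mm above the underside. Starts lying loose on the jar's rim.
- jar_rim (a point): the jar that holds the orange basket: round open white plastic jar, 120 mm across outside, 112 mm inside, 122 mm high, floor 5 mm thick, about 0.7 kg, loose. Point: centre of its mouth, level with the rim.
- spare_jar: bystander: a closed white jar of the same size with a blue lid and blue ring fixed on it, 173 mm high in all, 128 mm across, 0.8 kg, loose; leave it alone. Origin: centre of its underside, on the table.
- dish_floor (a point): white round viewing dish, fixed, 144 mm across, rim 18 mm high, inside 132 mm across at the floor. Point: centre of its inner floor, 6 mm above the table.
- drain_floor (a point): green round drain tray, fixed, 144 mm across, rim 18 mm high, inside 132 mm across at the floor. Point: centre of its inner floor, 6 mm above the table.
- mat_top (a point): round cork mat, fixed, 144 mm across, 4 mm thick. Point: centre of its top face.
- bottle_white_center (a point): white-capped white wash bottle, 72 mm across, body and cap 150 mm high, with a bent spout rising to 236 mm and reaching 40 mm sideways (along this point's x) from the bottle's axis; about 0.4 kg, loose, not to be disturbed. Point: on the bottle's axis, 75 mm above the table.
- bottle_red_center (a point): red-capped white wash bottle, 72 mm across, body and cap 150 mm high, with a bent spout rising to 236 mm and reaching 40 mm sideways (along this point's x) from the bottle's axis; about 0.4 kg, loose, not to be disturbed. Point: on the bottle's axis, 75 mm above the table.
- bottle_yellow_center (a point): yellow-capped white wash bottle, 72 mm across, body and cap 150 mm high, with a bent spout rising to 236 mm and reaching 40 mm sideways (along this point's x) from the bottle's axis; about 0.4 kg, loose, not to be disturbed. Point: on the bottle's axis, 75 mm above the table.
Not all that is in view belongs to the job. Several things look just like the part that bears drain_floor: the one meant starts farthest to the robot's left.

How it is judged:
On the way, in this order (a step that is already met when the one before it is completed fails the run):
1. the finished basket stands released in the green drain tray while the lid is still on the jar (horizontal distance between old_basket_center and drain_floor below 0.034 m and z of old_basket_center in the frame of drain_floor between 0.05 and 0.062 m and angle between old_basket_center's own z axis and vertical below 0.12 rad and contact force between the fingers and old_basket below 0.05 N and horizontal distance between lid_center and jar_rim below 0.03 m and height (world z) of lid_center above 0.13 m), for 0.2 s.
2. the orange lid lies released, ring up, on the cork mat while the orange basket is still in the jar (horizontal distance between lid_center and mat_top below 0.035 m and z of lid_center in the frame of mat_top between 0.0195 and 0.0315 m and angle between lid_center's own z axis and vertical below 0.12 rad and contact force between the fingers and lid below 0.05 N and horizontal distance between new_basket_center and jar_rim below 0.03 m and height (world z) of new_basket_center below 0.08 m), for 0.2 s.
At the end, for the whole second after the job is handed in: Steel basket stands on the drain tray floor, orange basket on the dish floor (within 34 mm of centre), orange lid ring up on the mat (within 35 mm); each within 6 mm of its height and 0.12 rad of upright; jar upright (0.1 rad); all at rest (horizontal distance between old_basket_center and drain_floor below 0.034 m and z of old_basket_center in the frame of drain_floor between 0.05 and 0.062 m and angle between each of old_basket_center, lid_center, new_basket_center's own z axis and vertical below 0.12 rad and horizontal distance between lid_center and mat_top below 0.035 m and z of lid_center in the frame of mat_top between 0.0195 and 0.0315 m and horizontal distance between new_basket_center and dish_floor below 0.034 m and z of new_basket_center in the frame of dish_floor between 0.05 and 0.062 m and angle between jar_rim's own z axis and vertical below 0.1 rad and linear speed of each of old_basket, new_basket, lid below 0.03 m/s); the robot touches nothing.
It fails at once if a wash bottle or the blue-lidded jar is pushed more than 25 mm or tipped over 0.4 rad (distance of any of bottle_white_center, bottle_red_center, bottle_yellow_center, spare_jar from where it was at the start of the episode above 0.025 m or angle between any of bottle_white_center, bottle_red_center, bottle_yellow_center, spare_jar's own z axis and vertical above 0.4 rad).
It fails at once if the open jar is pushed more than 40 mm or tipped over 0.4 rad (distance of jar_rim from where it was at the start of the episode above 0.04 m or angle between jar_rim's own z axis and vertical above 0.4 rad).
It fails at once if a basket or the orange lid is tipped over 0.7 rad, or a basket is gripped by its mesh wall instead of its handle (over 8 N) (angle between any of old_basket_center, new_basket_center, lid_center's own z axis and vertical above 0.7 rad or contact force between the fingers and old_basket_c0 above 8 N or contact force between the fingers and new_basket_c0 above 8 N).
It fails at once if a basket is dropped (off the fingers more than about 35 mm above where it stands) ((contact force between the fingers and old_basket below 0.05 N and height (world z) of old_basket_center above 0.097 m) or (contact force between the fingers and new_basket below 0.05 N and height (world z) of new_basket_center above 0.097 m)).
It fails at once if the orange lid is dropped (off the fingers, between just under the jar's rim and about 35 mm above the mat) (contact force between the fingers and lid below 0.05 N and height (world z) of lid_center between 0.065 and 0.135 m).
It also fails if it takes over 72 s, if anything falls off the work surface, if the arm or the gripper's body presses on something with over 40 N, if the wrist force passes 120 N, or if a joint passes its speed limit or range.

## Robot

A 6-joint arm with a two-finger parallel gripper is mounted at the origin on the work surface. World frame = base frame: x ahead of the robot, y to its left, z up, the work surface at z = 0. Lengths are in m, angles in rad, forces in N, time in s.
With the tool pointing down it reaches from about 0.35 to 0.775 m from the base axis. Payload 5.5 kg.
Tool frame: the origin (TCP) lies between the finger pads; the fingertips stand 19 mm ahead of it and the grasp point (between the pads) is the TCP; z points along the fingers, x is the direction in which the jaws open and shut, and the axes are right-handed (so a half turn about z gives the same grasp; the last joint's range is limited). The gripper opens to 85 mm and grips with 20 to 120 N. Pads are 22 mm wide; open, the fingers measure 114 mm over their backs; the gripper's body (76 mm by 85 mm) begins 54 mm behind the grasp point. The pads swing forward as they close: fully open they stand 13 mm farther back than shut.
Start: joints at [1.132, 0.313, 0.046, 1.304, 0, 1.431], TCP at [0.169, 0.55, 0.25] pointing down, gripper open.
Joint ranges: [-2.76, 2.76], [-0.86, 1.69], [-1.03, 1.26], [-2.2, 2.34], [-1.47, 1.5], [-3.14, 3.14]. Speed limits (rad/s): [2.57, 2.57, 3.14, 3.14, 3.14, 3.14].

## Interface

Orientations are given as a unit quaternion [w, x, y, z].
In Python, from workcell import env gives the robot as it stands. The module is installed in compiled form; this text tells all that it offers.
- The arm moves only by the tool carry_out, never from a script. Its argument "steps" is a list of rows, each a list of 7 numbers: the gripper command: -1 is shut, 1 is fully open, values between are in proportion, then the shift along the tool's x, y, z in m, then the turn, a rotation vector about the tool's x, y, z in rad. A call has 1 to 20 rows; each row shifts and turns the commanded pose from where the row before left it, along the tool's axes as they then stand; what a row does not reach is not made up. A row lasts 1/8 s, in which the tool goes at most 62.5 mm and 10.7 degrees, less where a joint would pass 70% of its speed; a pose out of reach is approached as far as the arm can. A call with a gripper value outside its range is refused whole. The fingers move at their own pace and stop on an object; "grip_force" is the grip in N (left out, the last holds). Time passes only in rows, so rows that do not move let the fingers close. It gives the time, the measured TCP pose, the force and the opening at its end, in the units of the state.
- env.get_state(): the state, without advancing time (a new reading comes with each control period).
- env.read_camera(name): name is "scene" or "top" or "wrist"; returns a dict with "color" (400x640x3 uint8, red, green, blue), "K" (3x3 intrinsics, pixels), "R" (3x3) and "t" (3): a world point X has camera coordinates R X + t. Camera axes: x right, y down, z forward; pixel columns grow to the right and rows downward; lengths in m; the calibration is good to about 2 mm. A picture is of the moment at which its call begins. There is no depth.
- env.hand_in(): hands the job in, once; it reports no verdict.
The state is a dict: "clock": time; "joint_pos": joint angles; "qvel": joint speeds; "tau": joint torques, N m; "tcp_pos": TCP position; "orientation": TCP orientation; "wrist_force": force on the tool from outside, world axes, zero at the start; "ft_torque": the same for the moment, N m; "finger_gap": finger opening in m.
Only numpy, scipy, OpenCV 4.12 (cv2) and the standard library are available. Lean on these libraries where they do the work, as an engineer would, in place of code of your own. Each camera call takes 0.05 s, during which the arm holds its last target. There are 200 camera calls.

## Working session

There is one attempt and no reset: what is moved stays moved. The work goes in short steps, Python scripts to look and compute and a tool call to move; the robot and the scene stay as the last step left them, time stands still between calls to the robot, and variables do not carry over. Pictures are saved under pics/ and viewed, about 8 in all and at most 12, crops included, and the job is handed in when it is done.

Besides the shell and the picture viewer there is one more tool, called after "Call:" as name(argument=value, ...) on one line, values as JSON. carry_out: Moves the arm, as the interface text tells. Its arguments: {"type":"object","properties":{"steps":{"type":"array","items":{"type":"array","items":{"type":"number"}}},"grip_force":{"type":"number"}},"required":["steps"]}

```bash
mkdir -p pics; python3 - <<'E'
from workcell import env
import cv2,numpy as np
for n in ["scene","top"]:
    d=env.read_camera(n); cv2.imwrite(f"pics/{n}0.png",d["color"][:,:,::-1]); np.savez(f"{n}0.npz",**d)
    print(n,d["K"].tolist(),(-d["R"].T@d["t"]).round(3),d["R"].round(3).tolist())
print(env.get_state())
E
```

```text
scene [[451.5562349635836, 0.0, 315.5379650971828], [0.0, 451.5562349635836, 196.4008275211412], [0.0, 0.0, 1.0]] [1.112 0.148 1.228] [[-0.282, 0.959, -0.011], [0.825, 0.236, -0.513], [-0.489, -0.153, -0.858]]
top [[466.2058137710005, 0.0, 319.5456879639783], [0.0, 466.2058137710005, 201.39610854435298], [0.0, 0.0, 1.0]] [ 0.213 -0.037  1.445] [[-0.042, -0.999, 0.0], [-0.979, 0.041, -0.202], [0.202, -0.009, -0.979]]
{'clock': 0.1, 'joint_pos': array([ 1.13240313e+00,  3.13906471e-01,  4.51137458e-02,  1.30358458e+00,
       -2.20893054e-05,  1.43120153e+00]), 'qvel': array([-0.00278634, -0.00157232,  0.00074911,  0.00153581, -0.00029719,
       -0.00043907]), 'tau': array([ 3.07965092e-03, -4.81724238e+01,  2.99245155e+01,  1.27864850e-02,
       -8.49587605e-05,  2.17086944e-05]), 'tcp_pos': array([0.16910095, 0.5491445 , 0.24951737]), 'orientation': array([ 3.86194302e-04,  8.04478478e-01,  5.93981274e-01, -6.89815693e-04]), 'wrist_force': array([ 0.3493193 ,  0.30001603, -0.33963239]), 'ft_torque': array([-0.05605518,  0.00741358, -0.00430829]), 'finger_gap': 0.08539706850929767}
```

View pics/top0.png

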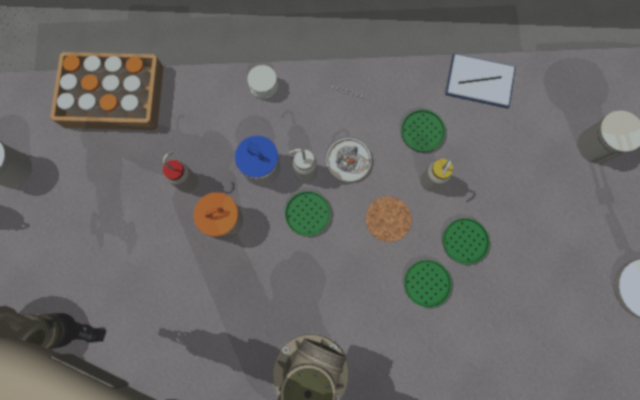

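View pics/scene0.png

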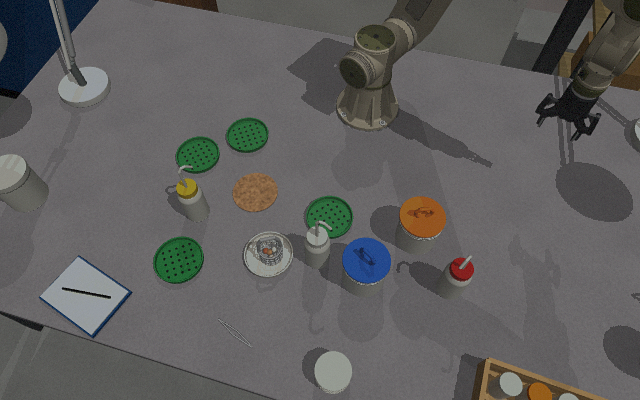

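The top view shows the orange lid at (216,215), the blue jar at (257,157) and the dish with the steel basket at (349,160). The leftmost green tray is at (308,214), the mat is at (388,219), and the bottles are red (175,168), white (304,160) and yellow (441,170). Next I'll measure these positions and make crops.

```bash
cat > h.py <<'E'
import cv2,numpy as np
def ray(d,u,v,z):
    C=-d["R"].T@d["t"]; r=d["R"].T@np.linalg.inv(d["K"])@np.array([u,v,1.]); return C+r*(z-C[2])/r[2]
def proj(d,X):
    p=d["K"]@(d["R"]@np.array(X)+d["t"]); return p[:2]/p[2]
def blobs(d,lo,hi,amin=150):
    hsv=cv2.cvtColor(d["color"],cv2.COLOR_RGB2HSV); m=cv2.inRange(hsv,lo,hi)
    m=cv2.morphologyEx(m,cv2.MORPH_CLOSE,np.ones((5,5)))
    return [c for c in cv2.findContours(m,cv2.RETR_EXTERNAL,cv2.CHAIN_APPROX_NONE)[0] if cv2.contourArea(c)>amin]
def circ(d,c,z):
    P=np.array([ray(d,u,v,z)[:2] for u,v in cv2.convexHull(c)[:,0]+0.0],np.float32)
    (x,y),r=cv2.minEnclosingCircle(P); return round(x,4),round(y,4),round(2*r,4)
E
python3 - <<'E'
from h import *
D={n:dict(np.load(n+"0.npz")) for n in("top","scene")}
for n,d in D.items():
    for nm,lo,hi,z in [("green",(50,120,40),(75,255,255),.018),("orange/mat",(5,90,90),(20,255,255),.130),("mat",(5,90,90),(20,255,255),.004),("blue",(110,150,80),(125,255,255),.130),("red",(0,170,80),(4,255,255),.15),("yellow",(22,150,80),(32,255,255),.15)]:
        for c in blobs(d,lo,hi,60):
            print(n,nm,c[:,0].mean(0).round(),circ(d,c,z))
t=[]
for n,pts in {"top":[(216,215),(349,160),(305,160)],"scene":[(422,217),(268,252),(316,240)]}.items():
    im=D[n]["color"][:,:,::-1]
    t.append(np.hstack([cv2.resize(im[v-28:v+28,u-28:u+28],(266,266),interpolation=cv2.INTER_CUBIC) for u,v in pts]))
cv2.imwrite("pics/crop1.png",np.vstack(t))
E
```

```text
top green [427. 283.] (0.2426, -0.3646, 0.1374)
top green [466. 241.] (0.3651, -0.4936, 0.1378)
top green [307. 213.] (0.4706, -0.0118, 0.1323)
top green [423. 131.] (0.7255, -0.3923, 0.1335)
top orange/mat [388. 219.] (0.4262, -0.2435, 0.1294)
top orange/mat [215. 214.] (0.4606, 0.2508, 0.1309)
top orange/mat [104.  88.] (0.8668, 0.5887, 0.3596)
top mat [388. 219.] (0.4467, -0.2632, 0.1418)
top mat [215. 214.] (0.4844, 0.2784, 0.1434)
top mat [104.  88.] (0.9294, 0.6486, 0.394)
top blue [256. 156.] (0.6284, 0.1315, 0.123)
top red [173. 169.] (0.5924, 0.3695, 0.0502)
top yellow [442. 170.] (0.5616, -0.4052, 0.0519)
scene green [178. 260.] (0.7344, -0.391, 0.1474)
scene green [329. 216.] (0.4761, -0.0087, 0.1448)
scene green [197. 154.] (0.3722, -0.4918, 0.15)
scene green [248. 135.] (0.2484, -0.3623, 0.1495)
scene orange/mat [530. 383.] (0.8496, 0.5854, 0.2834)
scene orange/mat [422. 216.] (0.4649, 0.2521, 0.1303)
scene orange/mat [255. 192.] (0.5173, -0.22, 0.1298)
scene orange/mat [567.  63.] (-0.2575, 0.6339, 0.1199)
scene orange/mat [595.  28.] (-0.4662, 0.7275, 0.1538)
scene mat [530. 383.] (0.8195, 0.6356, 0.3159)
scene mat [422. 216.] (0.3907, 0.2641, 0.1452)
scene mat [255. 192.] (0.4492, -0.2622, 0.1447)
scene mat [567.  63.] (-0.4145, 0.6896, 0.1337)
scene mat [595.  28.] (-0.6472, 0.794, 0.1715)
scene blue [366. 260.] (0.6331, 0.1326, 0.127)
scene red [462. 268.] (0.5987, 0.3722, 0.0608)
scene yellow [187. 188.] (0.5719, -0.4024, 0.067)
```

View pics/crop1.png

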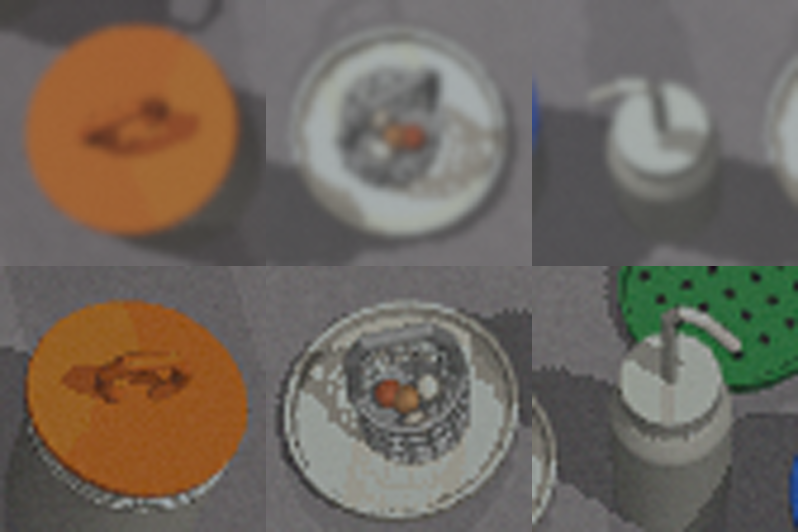

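Crops: the steel handle bar in the scene view runs from about (258.7,241) to (276.2,237.5). The lid ring is dark and runs roughly left to right. The white bottle's spout points away from the dish, towards +y.

```bash
python3 - <<'E'
from h import *
D={n:dict(np.load(n+"0.npz")) for n in("top","scene")}
T,S=D["top"],D["scene"]
def tp(o,c,z,d): # crop px->world
    return ray(d,o[0]-28+c[0]/4.75,o[1]-28+c[1]/4.75,z).round(3)
print("bar",tp((268,252),(89,81),.113,S),tp((268,252),(172,64),.113,S))
a,b=tp((268,252),(89,81),.113,S),tp((268,252),(172,64),.113,S); print("bar mid",(a+b)/2,np.linalg.norm(a-b),"in top px",proj(T,(a+b)/2))
print("dish top",[tp((349,160),c,.018,T) for c in[(137,133-0)]], "scene",tp((268,252),(135,155),.018,S))
print("white cap top",tp((305,160),(127,133-5),.15,T),"scene",tp((316,240),(135,115),.15,S))
print("white spout tip",tp((305,160),(60,98),.236,T),tp((316,240),(208,85),.2,S))
# lid ring bar ends
print("ring scene",tp((422,217),(105,97),.168,S),tp((422,217),(180,88),.168,S))
print("ring top",tp((216,215),(85,132),.168,T),tp((216,215),(160,105),.168,T))
for X in[(.463,.2515,.168)]: print(proj(S,X),proj(T,X))
E
```

```text
bar [ 0.654 -0.16   0.113] [ 0.631 -0.118  0.113]
bar mid [ 0.6425 -0.139   0.113 ] 0.04788527957525153 in top px [347.44591797 149.34685799]
dish top [array([ 0.637, -0.152,  0.018])] scene [ 0.654 -0.142  0.018]
white cap top [ 0.607 -0.008  0.15 ] scene [ 0.614 -0.008  0.15 ]
white spout tip [0.6   0.027 0.236] [0.609 0.032 0.2  ]
ring scene [0.472 0.229 0.168] [0.454 0.269 0.168]
ring top [0.451 0.269 0.168] [0.466 0.225 0.168]
[424.93970666 208.69369966] [212.12287083 210.38484894]
```

Call:
carry_out(steps=[[1,0,0,-0.035,0,0,0],[1,0,0,-0.035,0,0,0],[1,-0.0305,0.0385,0,0,0,0],[1,-0.0305,0.0385,0,0,0,0],[1,-0.0305,0.0385,0,0,0,0],[1,-0.0305,0.0385,0,0,0,0],[1,-0.0305,0.0385,0,0,0,0],[1,-0.0305,0.0385,0,0,0,0],[1,-0.0305,0.0385,0,0,0,0],[1,-0.0305,0.0385,0,0,0,0],[1,-0.0305,0.0385,0,0,0,0],[1,-0.0305,0.0385,0,0,0,0],[1,-0.0305,0.0385,0,0,0,0],[1,-0.0305,0.0385,0,0,0,0],[1,-0.0305,0.0385,0,0,0,0],[1,-0.0305,0.0385,0,0,0,0],[1,-0.0305,0.0385,0,0,0,0],[1,-0.0305,0.0385,0,0,0,0],[1,-0.0305,0.0385,0,0,0,0]])

```text
clock: 2.48
tcp_pos: [0.6427, -0.14, 0.3197]
orientation: [-0.0, 0.805, 0.594, -0.0]
wrist_force: [1.5, -0.8, 0.2]
finger_gap: 0.0851
```

Call:
carry_out(steps=[[1,0,0,0,0,0,0.154],[1,0,0,0,0,0,0.154],[1,0,0,0,0,0,0.154],[1,0,0,0,0,0,0.154],[1,0,0,0,0,0,0.154],[1,0,0,0,0,0,0],[1,0,0,0,0,0,0]])

```text
clock: 3.35
tcp_pos: [0.6421, -0.1386, 0.3199]
orientation: [-0.0, 0.968, 0.25, -0.0]
wrist_force: [0.6, 0.2, -0.2]
finger_gap: 0.0855
```

```bash
cat >> h.py <<'E'
def yaw(q):
    from scipy.spatial.transform import Rotation as R
    x=R.from_quat([q[1],q[2],q[3],q[0]]).as_matrix(); return np.arctan2(x[1,0],x[0,0]),x
def plan(s,x,y,z,yw=None):
    th,M=yaw(s["orientation"]); d=M.T@(np.array([x,y,z])-s["tcp_pos"])
    o="tool shift %s"%d.round(4)
    if yw is not None:
        a=(th-np.radians(yw)+np.pi/2)%np.pi-np.pi/2; o+=" turn %.3f"%a
    print(o,"yaw %.1f"%np.degrees(th))
E
cat > look.py <<'E'
import sys
from h import *
from workcell import env
n,name=sys.argv[1],sys.argv[2]
d=env.read_camera(n); np.savez(name+".npz",**d); cv2.imwrite(f"pics/{name}.png",d["color"][:,:,::-1])
s=env.get_state(); th,M=yaw(s["orientation"])
print(s["clock"],s["tcp_pos"].round(4),"yaw",np.degrees(th).round(1),"tilt",M[:,2].round(3),"cam",(-d["R"].T@d["t"]).round(3),"gap",s["finger_gap"],s["wrist_force"].round(2))
E
python3 look.py wrist w1
```

```text
3.4 [ 0.6421 -0.1386  0.32  ] yaw 28.9 tilt [-0.  0. -1.] cam [ 0.605 -0.07   0.444] gap 0.0855032892338881 [0.43 0.75 0.64]
```

View pics/w1.png

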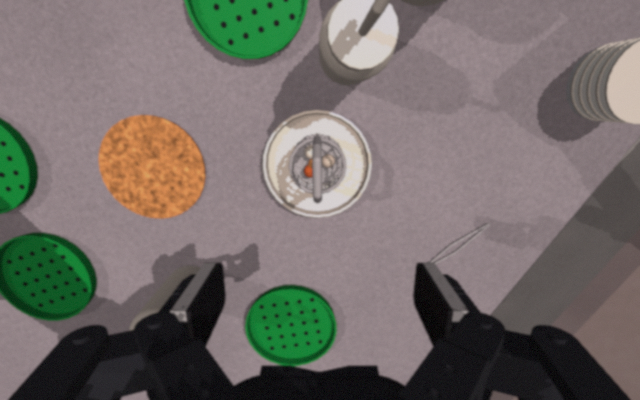

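The wrist view shows the steel bar from (316,134) to (318,202) across the dish, whose ellipse is centred near (317,163). The mat is at (152,166), the target tray is cut off at the top, and the white cap is at (362,35).

```bash
python3 - <<'E'
from h import *
from workcell import env
d=dict(np.load("w1.npz")); s=env.get_state()
a,b=ray(d,316,136,.113),ray(d,318,200,.113); print("bar",a.round(4),b.round(4),((a+b)/2).round(4),np.linalg.norm(a-b),"ang",np.degrees(np.arctan2(*(b-a)[[1,0]])))
P=[ray(d,u,v,.018) for u,v in((263,163),(371,163),(317,110),(317,217))]; print("dish",[p.round(4) for p in P], np.mean(P[:2],0).round(4),np.mean(P[2:],0).round(4))
for c in blobs(d,(5,90,90),(20,255,255),2000): print("mat",circ(d,c,.004))
print("white cap",ray(d,362,36,.15).round(3))
m=(a+b)/2; plan(s,m[0],m[1],.113,np.degrees(np.arctan2(*(b-a)[[1,0]]))+90)
E
```

```text
bar [ 0.6195 -0.103   0.113 ] [ 0.6536 -0.1607  0.113 ] [ 0.6365 -0.1318  0.113 ] 0.06693273662801438 ang -59.42384637709809
dish [array([ 0.5794, -0.1769,  0.018 ]), array([ 0.7039, -0.1081,  0.018 ]), array([ 0.6093, -0.0836,  0.018 ]), array([ 0.6782, -0.2088,  0.018 ])] [ 0.6416 -0.1425  0.018 ] [ 0.6437 -0.1462  0.018 ]
mat (0.4488, -0.2609, 0.1454)
white cap [ 0.612 -0.011  0.15 ]
tool shift [-0.0015 -0.0085  0.207 ] turn -0.030 yaw 28.9
```

Call:
carry_out(steps=[[0.2,-0.0015,0,0.04,0,0,-0.02],[0.2,0,0,0.04,0,0,0],[0.2,0,0,0.04,0,0,0],[0.2,0,0,0.04,0,0,0],[0.2,0,0,0.03,0,0,0],[0.2,0,0,0.017,0,0,0],[0.2,0,0,0,0,0,0],[-1,0,0,0,0,0,0],[-1,0,0,0,0,0,0],[-1,0,0,0,0,0,0],[-1,0,0,0,0,0,0],[-1,0,0,0,0,0,0],[-1,0,0,0,0,0,0]], grip_force=40)

```text
clock: 5.03
tcp_pos: [0.6415, -0.1399, 0.1148]
orientation: [0.001, 0.966, 0.258, 0.001]
wrist_force: [-1.0, -0.7, 5.1]
finger_gap: 0.0084
```

Call:
carry_out(steps=[[-1,0,0,-0.008,0,0,0],[-1,0,0,-0.015,0,0,0],[-1,0,0,-0.02,0,0,0],[-1,0,0,-0.02,0,0,0],[-1,0,0,-0.02,0,0,0],[-1,0,0,0,0,0,0],[-1,0,0,0,0,0,0]])

```text
clock: 5.9
tcp_pos: [0.6406, -0.1392, 0.1958]
orientation: [-0.0, 0.966, 0.258, -0.0]
wrist_force: [0.1, -0.0, -2.5]
finger_gap: 0.0086
```

```bash
python3 look.py scene s2; python3 - <<'E'
from h import *
from workcell import env
s=env.get_state(); plan(s,.5,-.13,.197)
t=dict(s); t["tcp_pos"]=np.array([.5,-.13,.197]); plan(t,.473,-.010,.197)
im=cv2.imread("pics/s2.png")
cv2.imwrite("pics/s2c.png",cv2.resize(im[130:330,160:400],(720,600)))
E
```

```text
5.95 [ 0.6404 -0.1391  0.1954] yaw 29.9 tilt [-0.001  0.001 -1.   ] cam [1.112 0.148 1.228] gap 0.00852952730538998 [-0.71  0.03 -1.85]
tool shift [-0.1171 -0.0779 -0.0014] yaw 29.9
tool shift [ 3.640e-02 -1.175e-01  1.000e-04] yaw 29.9
```

View pics/s2c.png

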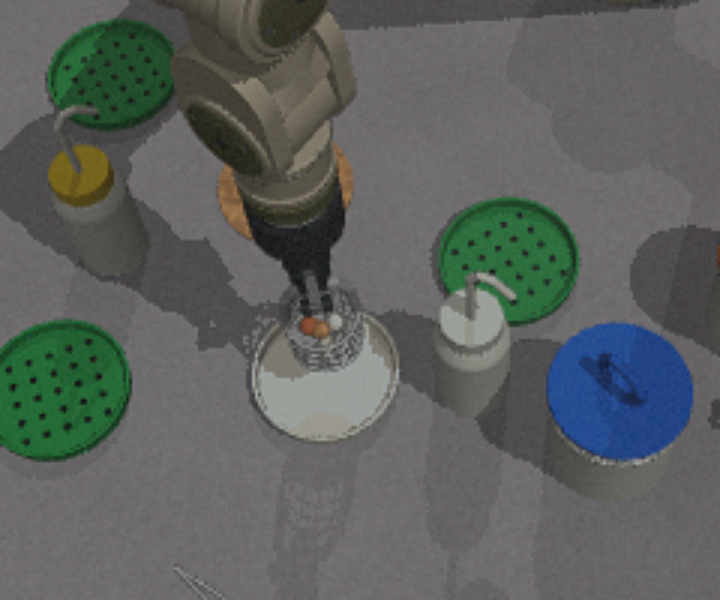

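The basket is lifted clear and hangs upright. Next I carry it to the tray.

Call:
carry_out(steps=[[-1,-0.015,-0.01,0,0,0,0],[-1,-0.0255,-0.017,0,0,0,0],[-1,-0.0255,-0.017,0,0,0,0],[-1,-0.0255,-0.017,0,0,0,0],[-1,-0.0255,-0.017,0,0,0,0],[-1,0.0085,-0.0275,0,0,0,0],[-1,0.0085,-0.0275,0,0,0,0],[-1,0.0085,-0.0275,0,0,0,0],[-1,0.0065,-0.021,0,0,0,0],[-1,0.0044,-0.014,0,0,0,0],[-1,0,0,0,0,0,0],[-1,0,0,0.03,0,0,0],[-1,0,0,0.03,0,0,0],[-1,0,0,0.01,0,0,0],[-1,0,0,0,0,0,0],[-1,0,0,0,0,0,0]])

```text
clock: 7.95
tcp_pos: [0.4744, -0.0105, 0.1273]
orientation: [0.0, 0.966, 0.258, 0.001]
wrist_force: [0.5, -0.6, -1.8]
finger_gap: 0.0085
```

```bash
python3 look.py wrist w2;python3 look.py scene s3; python3 - <<'E'
from h import *
d=dict(np.load("s3.npz"))
for c in blobs(d,(50,120,40),(75,255,255),60): print(c[:,0].mean(0).round(),circ(d,c,.018))
E
```

```text
8.0 [ 0.4745 -0.0104  0.1274] yaw 29.9 tilt [ 0.002 -0.    -1.   ] cam [0.436 0.057 0.251] gap 0.008279303684080263 [-0.44 -0.9  -0.32]
8.05 [ 0.4744 -0.0104  0.1274] yaw 29.9 tilt [ 0.002 -0.    -1.   ] cam [1.112 0.148 1.228] gap 0.008474196777748386 [ 0.41  0.18 -0.48]
[178. 260.] (0.7344, -0.391, 0.1474)
[329. 217.] (0.4767, -0.0082, 0.1445)
[197. 155.] (0.371, -0.49, 0.1511)
[247. 135.] (0.2487, -0.3621, 0.1502)
```

View pics/w2.png

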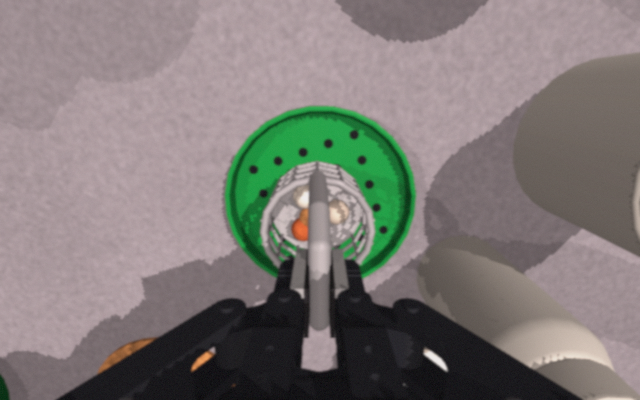

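The steel basket hangs upright over the tray, with its base well inside the rim.

Call:
carry_out(steps=[[-1,0,0,0.006,0,0,0],[-1,0,0,0.004,0,0,0],[-1,0,0,0.0025,0,0,0],[-1,0,0,0,0,0,0],[-1,0,0,0,0,0,0]])

```text
clock: 8.68
tcp_pos: [0.4737, -0.0103, 0.1149]
orientation: [0.0, 0.966, 0.258, 0.0]
wrist_force: [-3.4, -0.3, 10.1]
finger_gap: 0.0086
```

Call:
carry_out(steps=[[-0.6,0,0,0,0,0,0],[0.2,0,0,0,0,0,0],[0.2,0,0,0,0,0,0],[0.2,0,0,0,0,0,0],[0.2,0,0,-0.02,0,0,0],[0.2,0,0,-0.05,0,0,0],[0.2,0,0,-0.055,0,0,0],[0.2,0,0,-0.06,0,0,0]])

```text
clock: 9.68
tcp_pos: [0.473, -0.01, 0.3001]
orientation: [-0.0, 0.966, 0.258, -0.0]
wrist_force: [2.2, 0.4, -0.6]
finger_gap: 0.0511
```

```bash
python3 look.py wrist w3; python3 - <<'E'
from h import *
from workcell import env
plan(env.get_state(),.463,.2515,.32,24)
E
```

```text
9.725 [ 0.4758 -0.0105  0.3085] yaw 29.9 tilt [ 0.011 -0.002 -1.   ] cam [0.435 0.058 0.424] gap 0.051362210989087345 [ 3.98 -0.72  6.09]
tool shift [ 0.1197 -0.2334 -0.0122] turn 0.103 yaw 29.9
```

Call:
carry_out(steps=[[0.2,0.02,-0.039,-0.02,0,0,0],[0.2,0.02,-0.039,0,0,0,0],[0.2,0.02,-0.039,0,0,0,0],[0.2,0.02,-0.039,0,0,0,0],[0.2,0.02,-0.039,0,0,0,0],[0.2,0.02,-0.039,0,0,0,0],[0.2,0,0,0,0,0,0.1],[0.2,0,0,0,0,0,0],[0.2,0,0,0,0,0,0]])

```text
clock: 10.85
tcp_pos: [0.4609, 0.2523, 0.3187]
orientation: [0.0, 0.978, 0.21, -0.0]
wrist_force: [-0.4, 0.5, 0.4]
finger_gap: 0.0515
```

```bash
python3 look.py wrist w4; python3 - <<'E'
from h import *
a=cv2.imread("pics/w3.png");b=cv2.imread("pics/w4.png")
cv2.imwrite("pics/w34.png",np.vstack([cv2.resize(a,(400,250)),cv2.resize(b[0:280],(800,350))[:, :400]]) if 0 else np.vstack([np.hstack([cv2.resize(a,(320,200)),np.zeros((200,320,3),np.uint8)]),b]))
E
```

```text
10.9 [0.4609 0.2521 0.3188] yaw 24.2 tilt [-0.  0. -1.] cam [0.43  0.323 0.443] gap 0.051270320010439054 [ 0.02  0.58 -0.23]
```

View pics/w34.png

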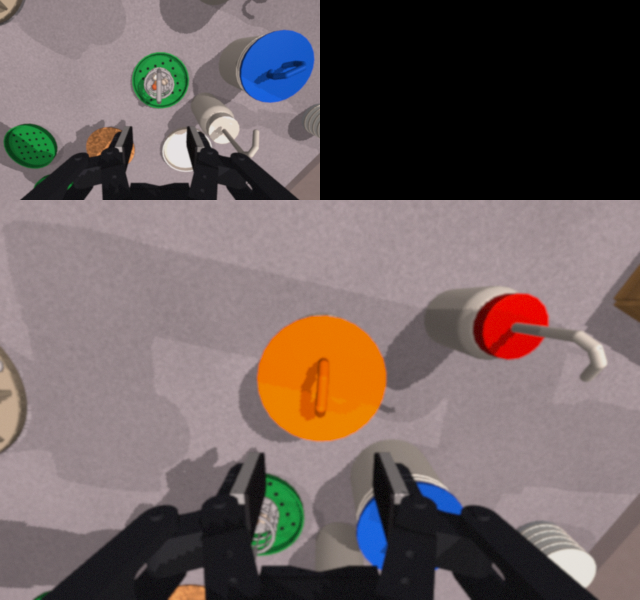

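The top inset (w3) shows the steel basket standing in the green tray. In w4 the lid disc is centred near (321,178), and its ring bar runs from (324,159) to (321,216) in original pixels.

```bash
python3 - <<'E'
from h import *
from workcell import env
d=dict(np.load("w4.npz")); s=env.get_state()
a,b=ray(d,324,160,.168),ray(d,321,214,.168); an=np.degrees(np.arctan2(*(b-a)[[1,0]]))
print(a.round(4),b.round(4),np.linalg.norm(a-b),an)
for c in blobs(d,(5,150,90),(20,255,255),4000):
    l=circ(d,c,.130); print("lid",l)
plan(s,l[0],l[1],.169,an+90)
E
```

```text
[0.4537 0.2797 0.168 ] [0.4715 0.2344 0.168 ] 0.04864467610760115 -68.64066526213645
lid (0.4637, 0.253, 0.1277)
tool shift [0.0029 0.0003 0.1498] turn 0.050 yaw 24.2
```

Call:
carry_out(steps=[[0.2,0.003,0,0.02,0,0,0.05],[0.2,0,0,0.04,0,0,0],[0.2,0,0,0.04,0,0,0],[0.2,0,0,0.03,0,0,0],[0.2,0,0,0.019,0,0,0],[0.2,0,0,0,0,0,0],[-1,0,0,0,0,0,0],[-1,0,0,0,0,0,0],[-1,0,0,0,0,0,0],[-1,0,0,0,0,0,0],[-1,0,0,0,0,0,0]])

```text
clock: 12.28
tcp_pos: [0.4644, 0.254, 0.171]
orientation: [-0.0, 0.983, 0.185, 0.001]
wrist_force: [-1.2, -1.0, 6.5]
finger_gap: 0.0082
```

Call:
carry_out(steps=[[-1,0,0,-0.008,0,0,0],[-1,0,0,-0.015,0,0,0],[-1,0,0,-0.02,0,0,0],[-1,0,0,-0.03,0,0,0],[-1,0,0,-0.035,0,0,0],[-1,0,0,-0.03,0,0,0],[-1,0,0,0,0,0,0]])

```text
clock: 13.15
tcp_pos: [0.4648, 0.2543, 0.311]
orientation: [-0.001, 0.983, 0.185, 0.003]
wrist_force: [-0.5, -0.0, -1.9]
finger_gap: 0.0083
```

```bash
python3 look.py wrist w5; python3 - <<'E'
from h import *
from workcell import env
s=env.get_state()
plan(s,.40,.10,.307); plan(s,.40,-.15,.307);plan(s,.449,-.262,.307)
d=dict(np.load("w5.npz")); 
for c in blobs(d,(5,150,90),(20,255,255),4000): print("lid",circ(d,c,s["tcp_pos"][2]-.038))
E
```

```text
13.2 [0.4641 0.2541 0.309 ] yaw 21.3 tilt [ 0.002  0.001 -1.   ] cam [0.436 0.327 0.435] gap 0.008658582573193548 [-0.28 -0.5  -1.86]
tool shift [-0.1157  0.1202  0.0017] yaw 21.3
tool shift [-0.2066  0.3531  0.0014] yaw 21.3
tool shift [-0.2017  0.4753  0.0014] yaw 21.3
lid (0.4653, 0.2545, 0.1266)
```

View pics/w5.png

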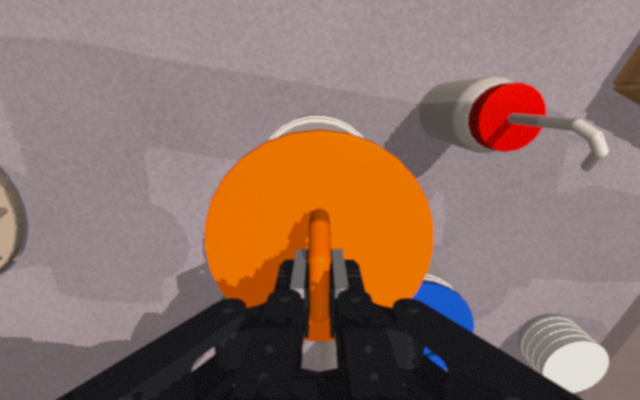

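The lid is held level and the jar is still standing below it. Next I carry it to the mat.

Call:
carry_out(steps=[[-1,-0.0084,0.0198,0,0,0,0],[-1,-0.0168,0.0396,0,0,0,0],[-1,-0.0168,0.0396,0,0,0,0],[-1,-0.0168,0.0396,0,0,0,0],[-1,-0.0168,0.0396,0,0,0,0],[-1,-0.0168,0.0396,0,0,0,0],[-1,-0.0168,0.0396,0,0,0,0],[-1,-0.0168,0.0396,0,0,0,0],[-1,-0.0168,0.0396,0,0,0,0],[-1,-0.0168,0.0396,0,0,0,0],[-1,-0.0168,0.0396,0,0,0,0],[-1,-0.0168,0.0396,0,0,0,0],[-1,-0.0084,0.0198,0,0,0,0],[-1,0,0,0,0,0,0],[-1,0,0,0,0,0,0]])

```text
clock: 15.08
tcp_pos: [0.4482, -0.261, 0.3073]
orientation: [-0.001, 0.983, 0.185, -0.0]
wrist_force: [0.1, 0.4, -1.0]
finger_gap: 0.0084
```

Call:
carry_out(steps=[[-1,0,0,0.03,0,0,0],[-1,0,0,0.05,0,0,0],[-1,0,0,0.05,0,0,0],[-1,0,0,0.04,0,0,0],[-1,0,0,0.03,0,0,0],[-1,0,0,0.02,0,0,0],[-1,0,0,0,0,0,0],[-1,0,0,0,0,0,0]])

```text
clock: 16.08
tcp_pos: [0.4491, -0.2617, 0.0888]
orientation: [0.0, 0.983, 0.186, 0.0]
wrist_force: [-0.1, -0.1, 0.0]
finger_gap: 0.0086
```

```bash
python3 look.py wrist w6; python3 - <<'E'
from h import *
from workcell import env
s=env.get_state()
plan(s,.449,-.262,.052)
E
```

```text
16.125 [ 0.4494 -0.2621  0.0891] yaw 21.4 tilt [ 0.002 -0.001 -1.   ] cam [ 0.421 -0.189  0.213] gap 0.008429925769194185 [ 0.31 -0.6  -1.23]
tool shift [-0.0003 -0.0003  0.0371] yaw 21.4
```

View pics/w6.png

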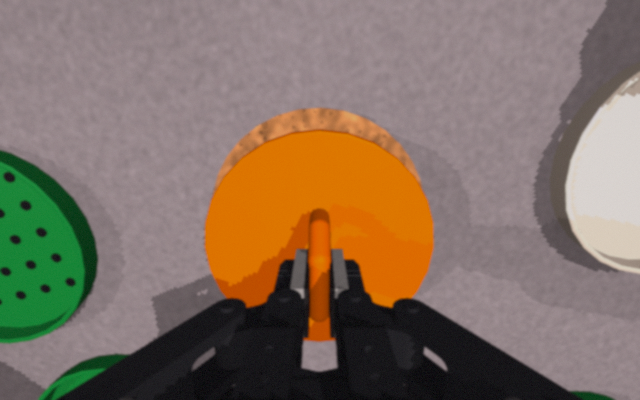

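The lid is level and centred over the mat. I lower it and release.

Call:
carry_out(steps=[[-1,0,0,0.015,0,0,0],[-1,0,0,0.012,0,0,0],[-1,0,0,0.006,0,0,0],[-1,0,0,0.003,0,0,0],[-1,0,0,0,0,0,0],[-1,0,0,0,0,0,0]])

```text
clock: 16.88
tcp_pos: [0.4478, -0.2617, 0.053]
orientation: [-0.0, 0.983, 0.185, -0.0]
wrist_force: [-6.1, 3.9, 14.6]
finger_gap: 0.0081
```

Call:
carry_out(steps=[[-0.6,0,0,0,0,0,0],[0.2,0,0,0,0,0,0],[0.2,0,0,0,0,0,0],[0.2,0,0,0,0,0,0],[0.2,0,0,-0.02,0,0,0],[0.2,0,0,-0.05,0,0,0],[0.2,0,0,-0.05,0,0,0],[0.2,0,0,-0.05,0,0,0],[0.2,0,0,-0.05,0,0,0],[0.2,0,0,-0.05,0,0,0],[0.2,0,0,0,0,0,0]])

```text
clock: 18.25
tcp_pos: [0.45, -0.2633, 0.3261]
orientation: [0.003, 0.983, 0.185, 0.003]
wrist_force: [-0.8, -0.2, -0.6]
finger_gap: 0.0513
```

Call:
carry_out(steps=[[0.2,0.0168,-0.0396,0,0,0,0],[0.2,0.0168,-0.0396,0,0,0,0],[0.2,0.0168,-0.0396,0,0,0,0],[0.2,0.0168,-0.0396,0,0,0,0],[0.2,0.0168,-0.0396,0,0,0,0],[0.2,0.0168,-0.0396,0,0,0,0],[0.2,0.0168,-0.0396,0,0,0,0],[0.2,0.0168,-0.0396,0,0,0,0],[0.2,0.0168,-0.0396,0,0,0,0],[0.2,0.0168,-0.0396,0,0,0,0],[0.2,0.0168,-0.0396,0,0,0,0],[0.2,0.0168,-0.0396,0,0,0,0],[0.2,0,0,0,0,0,0],[0.2,0,0,0,0,0,0]])

```text
clock: 20.0
tcp_pos: [0.4632, 0.2535, 0.3208]
orientation: [0.0, 0.983, 0.185, -0.001]
wrist_force: [-0.0, 0.2, -0.7]
finger_gap: 0.0514
```

```bash
python3 look.py wrist w7; python3 look.py scene s7; python3 - <<'E'
from h import *
a=cv2.imread("pics/w7.png");b=cv2.imread("pics/s7.png")
cv2.imwrite("pics/w7s.png",np.hstack([cv2.resize(a[60:260,210:430],(528,480),interpolation=cv2.INTER_CUBIC),cv2.resize(b[120:320,170:280],(264,480))]))
for n,z in(("s7",.012),):
    d=dict(np.load(n+".npz"))
    for c in blobs(d,(5,90,90),(20,255,255),300): print("lid/mat",c[:,0].mean(0).round(),circ(d,c,z))
E
```

```text
20.05 [0.4633 0.2531 0.3211] yaw 21.3 tilt [-0.001 -0.001 -1.   ] cam [0.436 0.326 0.445] gap 0.05132252842822731 [-0.07  1.16  0.4 ]
20.1 [0.4634 0.2529 0.3214] yaw 21.3 tilt [-0.001 -0.001 -1.   ] cam [1.112 0.148 1.228] gap 0.05113250433744202 [ 1.   -0.46 -0.03]
lid/mat [533. 384.] (0.8214, 0.6324, 0.3138)
lid/mat [421. 226.] (0.4261, 0.2615, 0.0821)
lid/mat [255. 192.] (0.4534, -0.2592, 0.1436)
lid/mat [622.  48.] (-0.5607, 0.8699, 0.2964)
lid/mat [599.  19.] (-0.6925, 0.8114, 0.3257)
```

View pics/w7s.png

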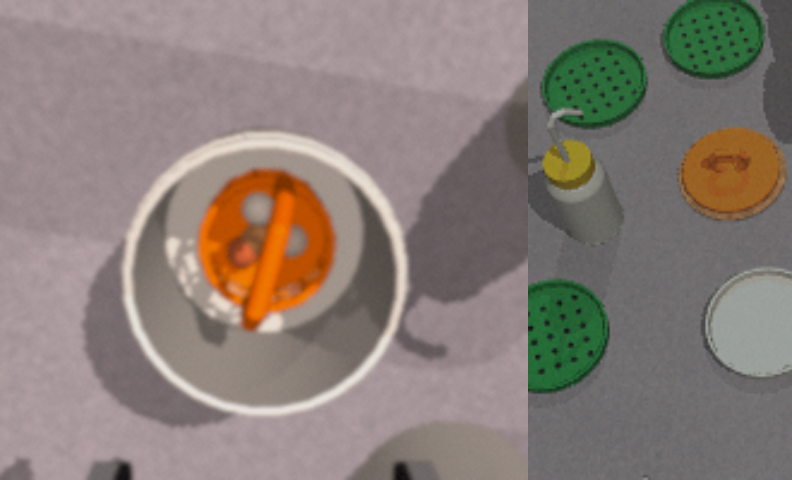

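The crop shows the lid lying on the mat. The orange basket sits in the jar with its bar tilted in the image, from crop (284,178) to (254,325). The basket rim is near (267,240) and the jar mouth near (266,272).

```bash
python3 - <<'E'
from h import *
from workcell import env
d=dict(np.load("w7.npz")); s=env.get_state()
f=lambda u,v,z:ray(d,210+u/2.4,60+v/2.4,z)
a,b=f(284,190,.112),f(254,323,.112); u=(b-a)/np.linalg.norm(b-a); an=np.degrees(np.arctan2(u[1],u[0]))
print(a.round(4),b.round(4),np.linalg.norm(a-b),an,"ctr",(b-.024*u).round(4))
print("basket rim ctr",f(267,240,.055).round(4), "dia",np.linalg.norm(f(199,240,.055)-f(336,240,.055)))
print("jar",((f(124,272,.122)+f(408,272,.122))/2).round(4),((f(266,132,.122)+f(266,413,.122))/2).round(4),"dia",np.linalg.norm(f(124,272,.122)-f(408,272,.122)))
c=b-.024*u; plan(s,c[0],c[1],.113,an+90)
d=dict(np.load("s7.npz"))
hsv=cv2.cvtColor(d["color"],cv2.COLOR_RGB2HSV); m=cv2.inRange(hsv,(0,0,140),(180,60,255)); 
for c in cv2.findContours(m,cv2.RETR_EXTERNAL,cv2.CHAIN_APPROX_NONE)[0]:
    if cv2.contourArea(c)>300 and np.linalg.norm(c[:,0].mean(0)-(268,254))<15: print("dish",circ(d,c,.018))
E
```

```text
[0.458 0.293 0.112] [0.4673 0.2342 0.112 ] 0.05951418945456264 -81.02283672244567 ctr [0.4635 0.2579 0.112 ]
basket rim ctr [0.4631 0.2612 0.055 ] dia 0.06864702572928723
jar [0.4629 0.2596 0.122 ] [0.4642 0.2563 0.122 ] dia 0.11934373347978128
tool shift [ 0.0021 -0.0047  0.2084] turn 0.214 yaw 21.3
dish (0.6503, -0.1447, 0.1373)
```

Call:
carry_out(steps=[[0.2,0.002,-0.0055,0.02,0,0,0],[0.2,0,0,0.03,0,0,0.107],[0.2,0,0,0.03,0,0,0.107],[0.2,0,0,0.03,0,0,0],[0.2,0,0,0.03,0,0,0],[0.2,0,0,0.03,0,0,0],[0.2,0,0,0.02,0,0,0],[0.2,0,0,0.018,0,0,0],[0.2,0,0,0,0,0,0],[-1,0,0,0,0,0,0],[-1,0,0,0,0,0,0],[-1,0,0,0,0,0,0],[-1,0,0,0,0,0,0],[-1,0,0,0,0,0,0]])

```text
clock: 21.85
tcp_pos: [0.4639, 0.2597, 0.1148]
orientation: [0.0, 0.997, 0.079, 0.001]
wrist_force: [-0.5, -2.1, 5.6]
finger_gap: 0.0084
```

Call:
carry_out(steps=[[-1,0,0,-0.008,0,0,0],[-1,0,0,-0.015,0,0,0],[-1,0,0,-0.02,0,0,0],[-1,0,0,-0.03,0,0,0],[-1,0,0,-0.035,0,0,0],[-1,0,0,-0.035,0,0,0],[-1,0,0,-0.035,0,0,0],[-1,0,0,-0.02,0,0,0],[-1,0,0,0,0,0,0]])

```text
clock: 22.98
tcp_pos: [0.4642, 0.2601, 0.3142]
orientation: [-0.001, 0.997, 0.079, 0.002]
wrist_force: [-0.3, -0.9, -2.2]
finger_gap: 0.0083
```

```bash
python3 look.py wrist w8; python3 - <<'E'
from h import *
from workcell import env
s=env.get_state()
z=s["tcp_pos"][2]
plan(s,.45,-.12,z)
t=dict(s); t["tcp_pos"]=np.array([.45,-.12,z]); plan(t,.645,-.145,z)
E
```

```text
23.025 [0.4637 0.2599 0.3126] yaw 9.1 tilt [ 0.002  0.001 -1.   ] cam [0.452 0.337 0.438] gap 0.00853517713246937 [-0.74 -1.61 -1.26]
tool shift [-7.33e-02  3.73e-01 -3.00e-04] yaw 9.1
tool shift [0.1886 0.0554 0.0003] yaw 9.1
```

View pics/w8.png

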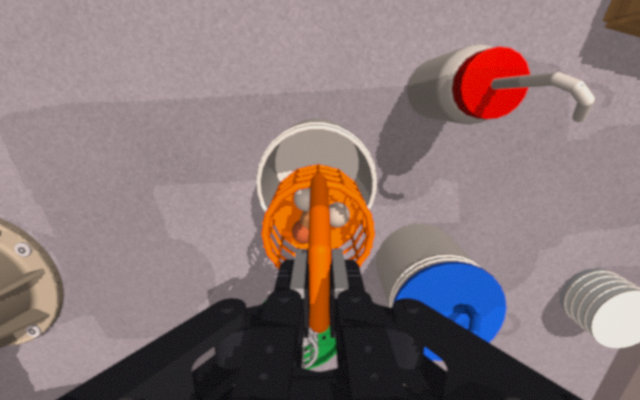

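The orange basket is clear of the jar, which still stands in place. Next I carry it to the dish, passing around the white bottle.

Call:
carry_out(steps=[[-1,-0.0037,0.0187,0,0,0,0],[-1,-0.0073,0.0373,0,0,0,0],[-1,-0.0073,0.0373,0,0,0,0],[-1,-0.0073,0.0373,0,0,0,0],[-1,-0.0073,0.0373,0,0,0,0],[-1,-0.0073,0.0373,0,0,0,0],[-1,-0.0073,0.0373,0,0,0,0],[-1,-0.0073,0.0373,0,0,0,0],[-1,-0.0073,0.0373,0,0,0,0],[-1,-0.0073,0.0373,0,0,0,0],[-1,-0.0037,0.0187,0,0,0,0],[-1,0.016,0.005,0,0,0,0],[-1,0.031,0.009,0,0,0,0],[-1,0.031,0.009,0,0,0,0],[-1,0.031,0.009,0,0,0,0],[-1,0.031,0.009,0,0,0,0],[-1,0.031,0.009,0,0,0,0],[-1,0.0165,0.005,0,0,0,0],[-1,0,0,0,0,0,0],[-1,0,0,0,0,0,0]])

```text
clock: 25.52
tcp_pos: [0.6433, -0.1446, 0.3111]
orientation: [-0.0, 0.997, 0.079, -0.001]
wrist_force: [0.3, 0.3, -1.9]
finger_gap: 0.0084
```

```bash
python3 look.py wrist w9; python3 - <<'E'
from h import *
from workcell import env
d=dict(np.load("w9.npz"))
# dish: bright low-saturation blob + basket
hsv=cv2.cvtColor(d["color"],cv2.COLOR_RGB2HSV); m=cv2.inRange(hsv,(0,0,185),(180,45,255))
for c in cv2.findContours(m,cv2.RETR_EXTERNAL,cv2.CHAIN_APPROX_NONE)[0]:
    if cv2.contourArea(c)>800: print(cv2.boundingRect(c),circ(d,c,.018))
plan(env.get_state(),.644,-.145,.13)
E
```

```text
25.575 [ 0.6431 -0.1447  0.3116] yaw 9.1 tilt [-0.001  0.    -1.   ] cam [ 0.632 -0.068  0.435] gap 0.00830223540505673 [ 0.2   1.1  -1.06]
(269, 112, 100, 76) (0.6428, -0.1453, 0.1286)
(295, 0, 47, 54) (0.6163, 0.0101, 0.072)
tool shift [0.0009 0.0005 0.1816] yaw 9.1
```

Call:
carry_out(steps=[[-1,0,0,0.02,0,0,0],[-1,0,0,0.04,0,0,0],[-1,0,0,0.04,0,0,0],[-1,0,0,0.035,0,0,0],[-1,0,0,0.025,0,0,0],[-1,0,0,0.015,0,0,0],[-1,0,0,0.008,0,0,0],[-1,0,0,0.006,0,0,0],[-1,0,0,0.004,0,0,0],[-1,0,0,0.003,0,0,0],[-1,0,0,0,0,0,0],[-1,0,0,0,0,0,0]])

```text
clock: 27.08
tcp_pos: [0.6439, -0.1451, 0.116]
orientation: [0.0, 0.997, 0.079, 0.0]
wrist_force: [-0.5, 0.2, -1.8]
finger_gap: 0.0084
```

Call:
carry_out(steps=[[-1,0,0,0.0015,0,0,0],[-1,0,0,0.0015,0,0,0],[-1,0,0,0,0,0,0],[-1,0,0,0,0,0,0]])

```text
clock: 27.58
tcp_pos: [0.6446, -0.1455, 0.1159]
orientation: [0.001, 0.997, 0.079, 0.002]
wrist_force: [-3.9, 1.3, 12.6]
finger_gap: 0.0087
```

Call:
carry_out(steps=[[-0.6,0,0,0,0,0,0],[0.2,0,0,0,0,0,0],[0.2,0,0,0,0,0,0],[0.2,0,0,0,0,0,0],[0.2,0,0,-0.02,0,0,0],[0.2,0,0,-0.05,0,0,0],[0.2,0,0,-0.05,0,0,0],[0.2,0,0,-0.05,0,0,0],[0.2,0,0,-0.05,0,0,0],[0.2,0,0,0,0,0,0],[0.2,-0.04,0,0,0,0,0],[0.2,-0.05,0,0,0,0,0],[0.2,-0.05,0,0,0,0,0],[0.2,-0.04,0,0,0,0,0],[0.2,0,0,0,0,0,0],[0.2,0,0,0,0,0,0]])

```text
clock: 29.58
tcp_pos: [0.4664, -0.1735, 0.3323]
orientation: [-0.0, 0.997, 0.079, 0.0]
wrist_force: [-0.5, 0.7, -0.9]
finger_gap: 0.0515
```

```bash
python3 look.py scene s10; python3 - <<'E'
import cv2
cv2.imwrite("pics/s10c.png",cv2.resize(cv2.imread("pics/s10.png")[110:320,150:490],(800,494)))
E
```

```text
29.625 [ 0.4668 -0.1735  0.3322] yaw 9.1 tilt [ 0.  0. -1.] cam [1.112 0.148 1.228] gap 0.0511610900633291 [-0.26 -0.    0.21]
```

View pics/s10c.png

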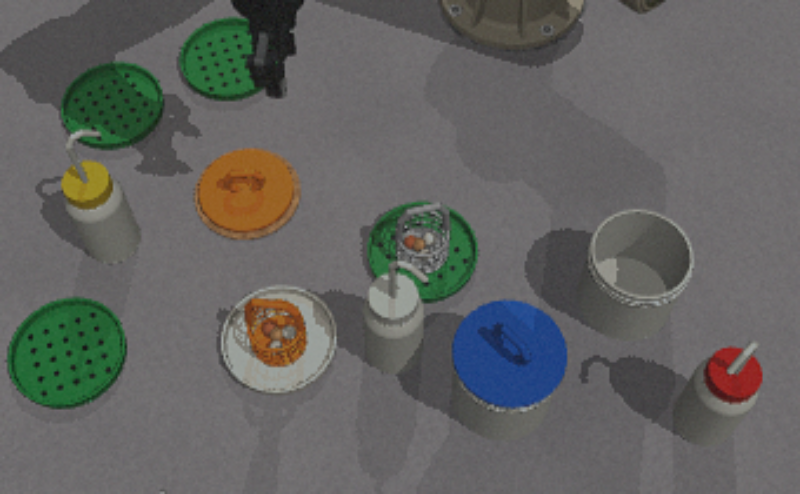

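All items are where they belong: the orange basket is upright in the dish at crop (277,332), the lid is ring-up on the mat at (248,190), and the steel basket is upright in the tray at (422,240). The jar is standing and open, and the bystanders are in place.

```bash
python3 -c "
from workcell import env
print(env.hand_in())"
```

```text
the job is handed in; nothing more can be done
None
```

The sample change is done and handed in at about 29.6 s of the 72 s allowed; no verdict is reported on hand-in. The steel basket went to the leftmost green tray, the orange lid to the cork mat ring up, and the orange basket to the white dish.

**Last picture:** all three items stand upright in their places, and the jar is open and standing. The wash bottles and the blue-lidded jar show no sign of having moved, judged by eye rather than measured. The gripper is clear of everything.

**Placing:** the tool was within about 3 mm of each measured target at release, and the wrist force showed each item resting (10–15 N) before I opened the fingers.

**Readings that disagreed:**
- My estimates of the dish centre differed by about 13 mm between cameras. I used the wrist view, and a second wrist measurement agreed with it.
- The gap gauge read 8.4 mm on the 10 mm bars, but every lift held.

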